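# Refit the drive shaft of the rock tumbler and hold it home

## Task

Take the clean drive shaft (the steel shaft with the brass collar) off the drying rack by its short tail and thread it, tip first, through the empty near bushing of the tumbler frame and on through the far bushing until the collar sits against the near bushing. Do not let go: finish still gripping the tail, keeping the shaft home through both bushings while I fit the retaining clip. Leave the spare roller on the rack, the green nodule, the glass jar and the rubber lid where they are.

Things in the scene. Friction and masses are not known exactly. Their poses are not given: they have to be found in the camera images.
- shaft: drive shaft: loose steel shaft, 10 mm diameter, 225 mm long, about 130 g, with a fixed brass stop collar (22 mm diameter, 10 mm long). It lies level on the rack, axis 45 mm above the board. Origin on its axis at the collar face that seats on the bushing; own y axis along it to the tail: collar y 0 to +10 mm, tail +10 to +60, long end 0 to -165. It may be rolled about its axis by any angle
- shaft_tip (a point): the tip of the shaft's long end, on the axis, 165 mm from the collar's seating face; the last 5 mm taper from 10 to 5 mm in diameter
- shaft_tail (a point): the middle of the plain 50 mm tail, on the axis, 35 mm from the collar's seating face: where to grip. Nothing is under or beside the tail on the rack (board 40 mm below the shaft's underside)
- tumbler: fixed tumbler frame, barrel off: blue sheet metal, two end plates 170 mm wide (x), 130 tall, 5 thick at y +67 and -67 mm. Origin at the centre of its underside, on the board's top (18 mm above the bench); y along the shafts, z up. Idler shaft with black sleeves in place at x -45 mm; the drive shaft's two bushings, at x +45 mm, are empty. Motor between, 73 mm high; pulley out to y +84, 57 high
- bushing_near (a point): centre of the outer mouth of the near (+y side) white nylon bushing: x +45, y +74, z +105 mm in the tumbler's frame, 25 mm below the plate's top; axes as the tumbler's, so the shaft goes in along -y. Outside 26 mm, 14 mm long, bore 12 mm, its +y mouth flared to 18 mm over 4 mm. The collar seats on its flat rim: the shaft's origin is then here
- bushing_far (a point): centre of the inner (+y) mouth of the equal bushing in the far plate, x +45, y -60, z +105 mm in the tumbler's frame, 134 mm further on along -y on the same axis; it ends at y -74 mm. Fully home, the tip stands 17 mm out beyond it
- rack: wire drying rack of steel rods, fixed, 206 mm along its x by 126 mm along its y, 57 mm tall. Two zigzag rails along x at y +60 and -60 mm carry rods laid along its y in valleys 40 mm apart. Origin at the centre of its underside on the board. The shaft lies in the valleys at x -40 or +40 mm with its tail out past the +y rail, the roller in the other
- roller: spare roller, loose, on the rack: a 10 mm steel rod 170 mm long with two black rubber sleeves 17 mm in diameter and no collar; leave it. Origin on its axis 5 mm inside its +y end, rod along its y
- nodule: malachite nodule, green, about 65 mm across and 45 mm tall, loose; leave it. Origin at the centre of its underside
- jar: frosted glass jar with a steel cap, 68 mm in diameter, 78 mm tall, loose; leave it. Origin at the centre of its underside
- rubber_lid: black rubber barrel lid with a small knob, 100 mm in diameter, 20 mm tall, loose; leave it. Origin at the centre of its underside

How it is judged:
By the outcome, as a careful person would: the job done as asked, in the order asked, and still so for the second after the job is handed in, while the arm keeps its last pose, push and grip.
It also fails if it takes over 45 s, if anything falls off the work surface, if the arm or the gripper's body presses on something with over 40 N, if the wrist force passes 120 N, or if a joint passes its speed limit or range.

## Robot

A 6-joint arm with a two-finger parallel gripper is mounted at the origin on the work surface. World frame = base frame: x ahead of the robot, y to its left, z up, the work surface at z = 0. Lengths are in m, angles in rad, forces in N, time in s.
With the tool pointing down it reaches from about 0.35 to 0.85 m from the base axis. Payload 8.1 kg.
Tool frame: the origin (TCP) lies at the very end of the fingers, on their centre line; the grasp point (between the pads) lies bot.grip_depth behind it (bot.grip_depth is the distance from the TCP to the grasp point, in m); x points along the fingers, y is the direction in which the jaws open and shut, and the axes are right-handed (so a half turn about x gives the same grasp; the last joint's range is limited). The gripper opens to 93 mm and grips with 3 to 60 N. Pads are 15 mm wide; open, the fingers measure 128 mm over their backs; the gripper's body (75 mm by 188 mm) begins 65 mm behind the grasp point.
Start: joints at [-1.383, 0.13, 1.488, -0, 1.523, -0.085], TCP at [0.162, -0.578, 0.219] pointing down, gripper open.
Joint ranges: [-2.96, 2.96], [-0.89, 2.26], [0.02, 2.5], [-1.34, 4.48], [0, 2.73], [-2.66, 2.66]. Speed limits (rad/s): [2.39, 2.39, 2.79, 3.14, 3.14, 3.14].

## Interface

Orientations are given as a rotation vector (axis times angle).
In Python, from bench import bot gives the robot as it stands. The module is installed in compiled form; this text tells all that it offers.
- The arm moves only by the tool drive_tool, never from a script. Its argument "series" is a list of rows, each an object with "delta_pos": the shift along the tool's x, y, z in cm, a list of three; "turn": the turn, a rotation vector about the tool's x, y, z in rad, a list of three; "jaw": the finger opening in cm, from 0 to 9.3. In form: [{"delta_pos": [dx, dy, dz], "turn": [wx, wy, wz], "jaw": jaw}, ...]. A call has 1 to 12 rows; each row shifts and turns the pose as measured when the row begins, along the tool's axes as they then stand; what a row does not reach is not made up. A row lasts 1/8 s, in which the tool goes at most 62.5 mm and 10.7 degrees, less where a joint would pass 70% of its speed; a pose out of reach is approached as far as the arm can. A call is refused whole if a number of a shift passes 6.25 or a number of a turn 0.188, either way. A call with a gripper value outside its range is refused whole. The fingers move at their own pace and stop on an object; the grip force is fixed at half the most. Time passes only in rows, so rows that do not move let the fingers close. It gives the time, the measured TCP pose, the force and the opening at its end, in the units of the state.
- bot.sense(): the state, without advancing time (a new reading comes with each control period).
- bot.read_camera(name): name is "scene" or "top" or "wrist"; returns a dict with "pixels" (480x640x3 uint8, red, green, blue), "fx", "fy", "cx", "cy" (pixels), "xyz" and "attitude" of the camera in the world. Camera axes: x right, y down, z forward; pixel columns grow to the right and rows downward; lengths in m; the calibration is good to about 2 mm. A picture is of the moment at which its call begins. There is no depth.
- bot.close_job(): hands the job in, once; it reports no verdict.
Trained networks look in a picture, given as the dict that the camera call returned (one of the last four; its "shot" number tells which), for a name from the list of things; names that differ only in an ending like _2 or _b are one class to them, and where a whole thing is asked for, a point or a joint stands for the part that bears it (a point fixed in the world has none). Each returns a list of dicts, best first, with "confidence" (0 to 1); they miss things now and then, are a little off and sometimes report something else, mostly with a low value. They report only what shows in the picture. A call takes as long as a camera call.
- bot.regions_of(picture, target): "pixels" (480x640 bool, what is visible of it) and "point" ([column, row] in pixels, amid what is visible of it).
- bot.tip_of(picture, target): "point" ([column, row] in pixels: a listed point, or the origin of a listed thing).
The state is a dict: "time_s": time; "joints": joint angles; "dq": joint speeds; "joint_efforts": joint torques, N m; "tool_pos": TCP position; "tool_rot": TCP orientation; "contact_force": force on the tool from outside, world axes, zero at the start; "wrist_torque": the same for the moment, N m; "width": finger opening in m.
Only numpy, scipy, OpenCV 4.12 (cv2) and the standard library are available. Lean on these libraries where they do the work, as an engineer would, in place of code of your own. Each camera call takes 0.05 s, during which the arm holds its last target.

## Working session

There is one attempt and no reset: what is moved stays moved. The work goes in short steps, Python scripts to look and compute and a tool call to move; the robot and the scene stay as the last step left them, time stands still between calls to the robot, and variables do not carry over. Pictures are saved under pics/ and viewed, and the job is handed in when it is done.

Besides the shell and the picture viewer there is one more tool, called after "Emit:" in YAML: its name, and indented under it one key for each argument. drive_tool: Moves the arm, as the interface text tells. Its arguments: {"type":"object","properties":{"series":{"type":"array"}},"required":["series"]}

```bash
mkdir -p pics; ls; cat > h.py <<'E'
import numpy as np,cv2
from bench import bot
from scipy.spatial.transform import Rotation as R
def att(a):
    a=np.array(a,float)
    if a.shape==(3,3): return a
    if a.size==3: return R.from_rotvec(a).as_matrix()
    return R.from_quat(a).as_matrix()
def ray(p,uv):
    d=np.array([(uv[0]-p['cx'])/p['fx'],(uv[1]-p['cy'])/p['fy'],1.]);return np.array(p['xyz']),att(p['attitude'])@d
def atz(p,uv,z):
    o,d=ray(p,uv);return o+d*(z-o[2])/d[2]
def proj(p,X):
    c=att(p['attitude']).T@(np.array(X)-np.array(p['xyz']));return np.array([p['fx']*c[0]/c[2]+p['cx'],p['fy']*c[1]/c[2]+p['cy']])
def tri(obs):
    A=np.zeros((3,3));b=np.zeros(3)
    for p,uv in obs:
        o,d=ray(p,uv);d=d/np.linalg.norm(d);M=np.eye(3)-np.outer(d,d);A+=M;b+=M@o
    X=np.linalg.solve(A,b);return X,[np.linalg.norm(proj(p,X)-uv) for p,uv in obs]
def save(p,n): cv2.imwrite('pics/'+n,cv2.cvtColor(p['pixels'],cv2.COLOR_RGB2BGR))
E
python3 - <<'E'
from h import *
np.set_printoptions(precision=4,suppress=True)
print(bot.sense(),bot.grip_depth)
P={}
for n in ['scene','top','wrist']:
    p=bot.read_camera(n);P[n]=p;save(p,n+'0.png');print(n,p['shot'],p['fx'],p['cx'],p['cy'],p['xyz'],p['attitude'])
for n in P:
    for t in ['shaft','shaft_tip','shaft_tail','bushing_near','bushing_far','tumbler','rack','roller','nodule','jar','rubber_lid']:
        r=bot.tip_of(P[n],t)
        print(n,t,[(np.round(q['point'],1).tolist(),round(q['confidence'],2)) for q in r[:3]])
E
```

```text
pics
{'time_s': 0.0, 'joints': array([-1.3834,  0.1312,  1.4893,  0.    ,  1.523 , -0.0854]), 'dq': array([-0.0001, -0.0002,  0.0001, -0.0001, -0.0001, -0.001 ]), 'joint_efforts': array([  0.0041, -55.9843, -49.1755,   0.0771,   0.0355,  -0.0001]), 'tool_pos': array([ 0.1616, -0.5773,  0.2176]), 'tool_rot': array([ 2.0762,  0.2869, -2.0764]), 'contact_force': array([-0.2559, -0.3053,  0.3151]), 'wrist_torque': array([ 0.0075,  0.051 , -0.0263]), 'width': 0.0929312026326528} 0.0188
scene 1 442.35895672805333 317.32480062896286 240.237238252095 [1.316  0.3859 0.7303] [-1.2406 -2.1368  1.0614]
top 2 557.2202531336252 323.88923422576437 232.7110171944061 [ 0.3888 -0.0312  1.3809] [-2.1328  2.1515 -0.1517]
wrist 3 354.63063204446394 318.8082993494557 242.3794380220799 [ 0.2404 -0.5566  0.3842] [ 2.3091 -1.7509 -0.2612]
scene shaft [([446.3, 258.9], 0.9)]
scene shaft_tip [([378.1, 246.0], 0.72), ([317.9, 318.0], 0.3)]
scene shaft_tail [([444.6, 258.6], 0.6), ([316.1, 223.3], 0.56), ([316.2, 316.0], 0.48)]
scene bushing_near []
scene bushing_far [([268.9, 208.1], 0.59)]
scene tumbler [([299
[... 211 characters left out ...]
315.2, 315.3], 0.89)]
top shaft [([210.9, 286.4], 0.68)]
top shaft_tip [([276.7, 268.2], 0.88), ([195.2, 188.2], 0.32)]
top shaft_tail [([194.5, 288.8], 0.93)]
top bushing_near []
top bushing_far [([392.5, 239.2], 0.84), ([280.3, 268.6], 0.25)]
top tumbler [([363.9, 264.1], 0.78)]
top rack [([253.1, 264.6], 0.57)]
top roller [([203.0, 254.8], 0.88), ([364.3, 261.0], 0.5)]
top nodule [([455.1, 281.2], 0.64)]
top jar [([197.3, 188.9], 0.63)]
top rubber_lid [([290.4, 172.6], 0.61), ([203.3, 254.1], 0.22)]
wrist shaft []
wrist shaft_tip []
wrist shaft_tail []
wrist bushing_near []
wrist bushing_far []
wrist tumbler []
wrist rack []
wrist roller []
wrist nodule []
wrist jar []
wrist rubber_lid []
```

View pics/scene0.png

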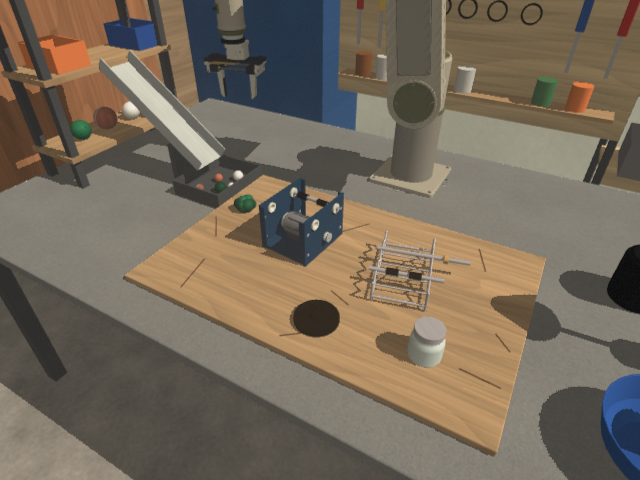

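View pics/top0.png

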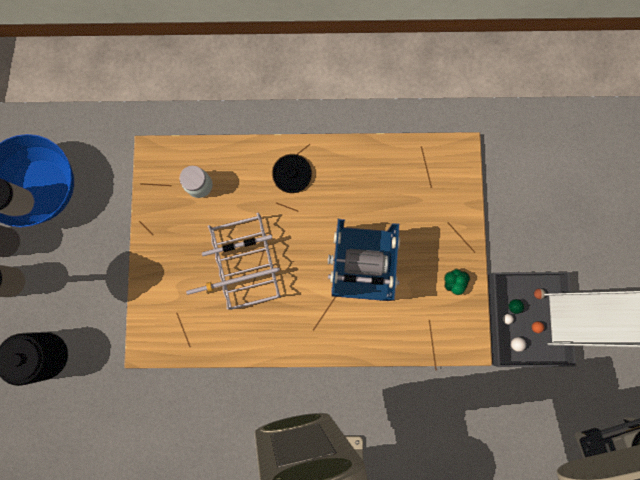

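```bash
python3 - <<'E'
from h import *
np.set_printoptions(precision=4,suppress=True)
im=cv2.imread('pics/top0.png');cv2.imwrite('pics/c1.png',cv2.resize(im[205:315,180:410],None,fx=3.4,fy=3.4,interpolation=cv2.INTER_CUBIC))
im=cv2.imread('pics/scene0.png');cv2.imwrite('pics/c2.png',cv2.resize(im[170:310,250:480],None,fx=3.4,fy=3.4,interpolation=cv2.INTER_CUBIC))
s=bot.read_camera('scene');t=bot.read_camera('top')
print('tip',atz(t,[276.7,268.2],.063),atz(s,[378.1,246],.063))
print('tail',atz(t,[194.5,288.8],.063),atz(s,[444.6,258.6],.063))
print('origin',atz(t,[210.9,286.4],.063),atz(s,[446.3,258.9],.063))
print('far',tri([(t,[392.5,239.2]),(s,[268.9,208.1])]))
print('tumbler',atz(t,[363.9,264.1],.018),atz(s,[299.1,241.3],.018))
for z in (.148,):
  for uv in ([338,221],[399,224],[332,297],[396,299]): print(atz(t,uv,z))
E
```

```text
tip [0.5004 0.0883 0.063 ] [0.4956 0.0915 0.063 ]
tail [0.4535 0.2822 0.063 ] [0.4621 0.2478 0.063 ]
origin [0.4588 0.2435 0.063 ] [0.4612 0.2517 0.063 ]
far (array([ 0.5602, -0.1823,  0.1216]), [np.float64(0.7653748605679207), np.float64(0.6934178126785435)])
tumbler [ 0.5124 -0.1214  0.018 ] [ 0.5259 -0.119   0.018 ]
[ 0.5981 -0.0566  0.148 ]
[ 0.59   -0.1931  0.148 ]
[ 0.4287 -0.0413  0.148 ]
[ 0.4232 -0.1818  0.148 ]
```

View pics/c1.png

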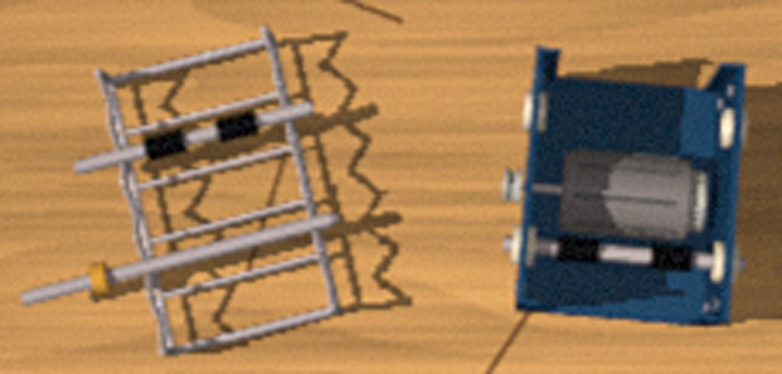

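View pics/c2.png

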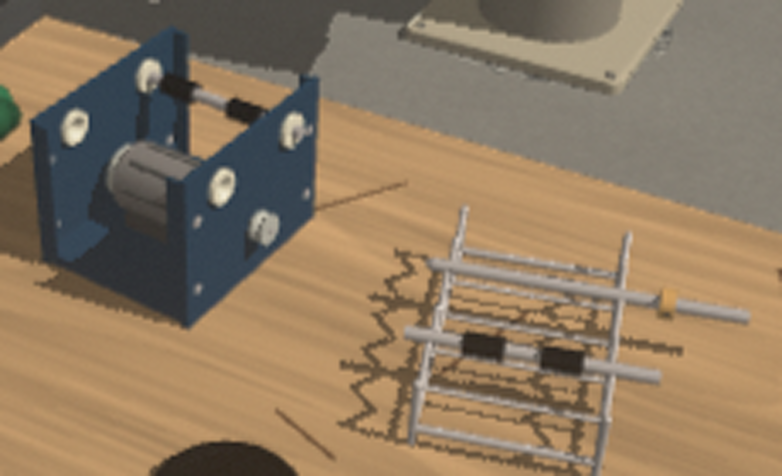

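```bash
cat >> h.py <<'E'
def goto(pos,rot):
    s=bot.sense();R0=R.from_rotvec(s['tool_rot']).as_matrix();
    d=R0.T@(np.array(pos)-s['tool_pos'])*100; w=R.from_matrix(R0.T@rot).as_rotvec()
    print('t',round(s['time_s'],2),'delta cm',np.round(d,2),'turn',np.round(w,3),'n',np.ceil(max(np.linalg.norm(d)/6.25,np.linalg.norm(w)/.187)))
def toolrot(shaftdir):  # tool x down, jaws perpendicular to shaft; z tool along +-shaft
    x=np.array([0,0,-1.]);z=np.array(shaftdir,float);z[2]=0;z/=np.linalg.norm(z);y=np.cross(z,x);return np.stack([x,y,z],1)
E
python3 - <<'E'
from h import *
np.set_printoptions(precision=4,suppress=True)
s=bot.sense();print(R.from_rotvec(s['tool_rot']).as_matrix())
t=bot.read_camera('top');sc=bot.read_camera('scene')
a=atz(t,[187.4,292.6],.063);b=atz(t,[278.5,269.4],.063);c=atz(t,[209.4,287.6],.063)
print(a,b,c,np.linalg.norm(a-b),np.degrees(np.arctan2(*(a-b)[:2])))
f=lambda x,y:[250+x/3.4,170+y/3.4]
a2=atz(sc,f(749,317),.063);b2=atz(sc,f(430,264),.063);c2=atz(sc,f(668,303),.063)
print(a2,b2,c2,np.linalg.norm(a2-b2))
nb=tri([(t,[338,238]),(sc,[315.3,225])]);fb=tri([(t,[393.9,242.6]),(sc,f(75,128))]);print(nb,fb)
d=(a-b)/np.linalg.norm(a-b);g=a+(b-a)/np.linalg.norm(b-a)*.025;print('grip',g)
for dd in(d,-d):goto(g+[0,0,.12],toolrot(dd))
E
```

```text
[[ 0.      0.2695 -0.963 ]
 [ 0.     -0.963  -0.2695]
 [-1.     -0.     -0.    ]]
[0.4447 0.2987 0.063 ] [0.4975 0.084  0.063 ] [0.456 0.247 0.063] 0.22107036080584835 -13.833947941616128
[0.449  0.3051 0.063 ] [0.5036 0.0906 0.063 ] [0.4618 0.2523 0.063 ] 0.22135454411510697
(array([ 0.562 , -0.0531,  0.1166]), [np.float64(1.7962303235387176), np.float64(1.7064408017055417)]) (array([ 0.5512, -0.1829,  0.1182]), [np.float64(0.6306373191507628), np.float64(0.5674869584205319)])
grip [0.4507 0.2744 0.063 ]
t 2.0 delta cm [  3.56 -74.29 -50.79] turn [1.602 0.    0.   ] n 15.0
t 2.0 delta cm [  3.56 -74.29 -50.79] turn [-1.54 -0.    0.  ] n 15.0
```

```bash
cat >> h.py <<'E'
def plan(wps,rot,step=.06,wstep=.18):
    s=bot.sense();p=s['tool_pos'];R0=R.from_rotvec(s['tool_rot']).as_matrix()
    pts=[p]+[np.array(w) for w in wps];L=np.cumsum([0]+[np.linalg.norm(pts[i+1]-pts[i]) for i in range(len(pts)-1)])
    w=R.from_matrix(R0.T@rot).as_rotvec();n=int(np.ceil(max(L[-1]/step,np.linalg.norm(w)/wstep)))
    P=np.array([[np.interp(k*L[-1]/n,L,[q[j] for q in pts]) for j in range(3)] for k in range(n+1)])
    print('t',s['time_s'],'n',n,'turn each',np.round(w/n,4))
    for k in range(n):
        Rk=R0@R.from_rotvec(w*k/n).as_matrix();print(np.round(Rk.T@(P[k+1]-P[k])*100,2).tolist())
E
python3 - <<'E'
from h import *
plan([(.5,-.3,.25),(.52,0,.25),(.45,.274,.19)],toolrot([.0528,-.2147,0]))
E
```

```text
t 2.0 n 18 turn each [-0.0855 -0.      0.    ]
[-0.41, -2.3, -5.22]
[-0.41, -1.84, -5.39]
[-0.41, -1.38, -5.53]
[-0.41, -0.9, -5.63]
[-0.41, -0.41, -5.69]
[-0.41, 0.07, -5.7]
[-0.41, 0.56, -5.67]
[-0.28, -0.37, -5.29]
[0.0, -2.97, -4.88]
[0.0, -2.55, -5.12]
[0.0, -2.1, -5.31]
[0.0, -1.64, -5.47]
[0.07, -1.26, -5.55]
[1.19, -2.36, -5.07]
[1.19, -1.92, -5.25]
[1.19, -1.47, -5.39]
[1.19, -1.0, -5.5]
[1.19, -0.53, -5.57]
```

Emit:
drive_tool:
  series:
    - {"delta_pos": [-0.4, -2.3, -5.2], "turn": [-0.0855, 0, 0], "jaw": 5}
    - {"delta_pos": [-0.4, -1.8, -5.4], "turn": [-0.0855, 0, 0], "jaw": 5}
    - {"delta_pos": [-0.4, -1.4, -5.5], "turn": [-0.0855, 0, 0], "jaw": 5}
    - {"delta_pos": [-0.4, -0.9, -5.6], "turn": [-0.0855, 0, 0], "jaw": 5}
    - {"delta_pos": [-0.4, -0.4, -5.7], "turn": [-0.0855, 0, 0], "jaw": 5}
    - {"delta_pos": [-0.4, 0.1, -5.7], "turn": [-0.0855, 0, 0], "jaw": 5}
    - {"delta_pos": [-0.4, 0.6, -5.7], "turn": [-0.0855, 0, 0], "jaw": 5}
    - {"delta_pos": [-0.3, -0.4, -5.3], "turn": [-0.0855, 0, 0], "jaw": 5}
    - {"delta_pos": [0, -3.0, -4.9], "turn": [-0.0855, 0, 0], "jaw": 5}
    - {"delta_pos": [0, -2.5, -5.1], "turn": [-0.0855, 0, 0], "jaw": 5}
    - {"delta_pos": [0, -2.1, -5.3], "turn": [-0.0855, 0, 0], "jaw": 5}
    - {"delta_pos": [0, -1.6, -5.5], "turn": [-0.0855, 0, 0], "jaw": 5}

```text
time_s: 3.5
tool_pos: [0.52, -0.0388, 0.2503]
tool_rot: [1.389, 1.079, -1.387]
contact_force: [1.3, -0.2, -0.1]
width: 0.0499
```

```bash
python3 - <<'E'
from h import *
print(bot.sense()['tool_pos'])
plan([(.45,.274,.19)],toolrot([.0528,-.2147,0]))
p=bot.read_camera('wrist');save(p,'w1.png')
E
```

```text
[ 0.52001471 -0.03884755  0.25025987]
t 3.5 n 6 turn each [-0.0813  0.0003 -0.0005]
[0.99, -2.41, -4.77]
[0.99, -2.01, -4.95]
[1.0, -1.6, -5.1]
[1.0, -1.18, -5.21]
[1.0, -0.75, -5.29]
[1.0, -0.32, -5.33]
```

View pics/w1.png

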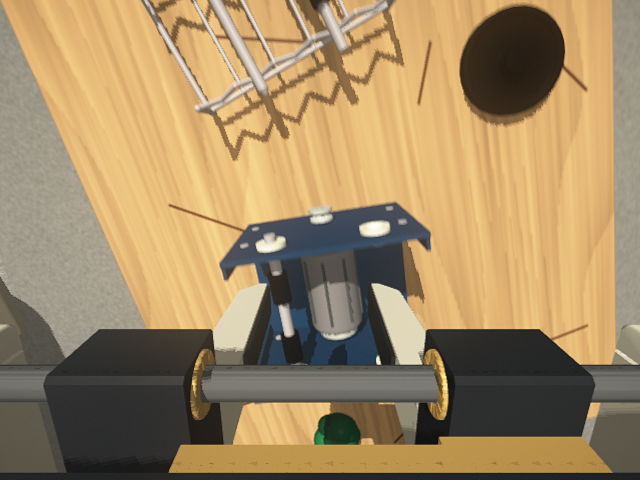

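Emit:
drive_tool:
  series:
    - {"delta_pos": [1.0, -2.4, -4.8], "turn": [-0.0813, 0, 0], "jaw": 5}
    - {"delta_pos": [1.0, -2.0, -4.9], "turn": [-0.0813, 0, 0], "jaw": 5}
    - {"delta_pos": [1.0, -1.6, -5.1], "turn": [-0.0813, 0, 0], "jaw": 5}
    - {"delta_pos": [1.0, -1.2, -5.2], "turn": [-0.0813, 0, 0], "jaw": 5}
    - {"delta_pos": [1.0, -0.8, -5.3], "turn": [-0.0813, 0, 0], "jaw": 5}
    - {"delta_pos": [1.0, -0.3, -5.3], "turn": [-0.0813, 0, 0], "jaw": 5}
    - {"delta_pos": [0, 0, 0], "turn": [0, 0, 0], "jaw": 5}

```text
time_s: 4.42
tool_pos: [0.4434, 0.2892, 0.1902]
tool_rot: [1.015, 1.319, -1.004]
contact_force: [0.2, -0.3, 0.4]
width: 0.0503
```

```bash
python3 - <<'E'
from h import *
p=bot.read_camera('wrist');save(p,'w2.png')
for t in ['shaft','shaft_tip','shaft_tail']:
    for q in bot.tip_of(p,t)[:2]: print(t,q,atz(p,q['point'],.063))
print(bot.sense()['tool_pos'])
E
```

```text
shaft {'point': [325.9, 287.6], 'confidence': 0.57} [0.46480404 0.24184147 0.063     ]
shaft_tip {'point': [320.4, 429.1], 'confidence': 0.81} [0.50199937 0.08801602 0.063     ]
shaft_tail {'point': [330.4, 244.7], 'confidence': 0.9} [0.45767259 0.2817852  0.063     ]
[0.44572181 0.28562219 0.19152513]
```

View pics/w2.png

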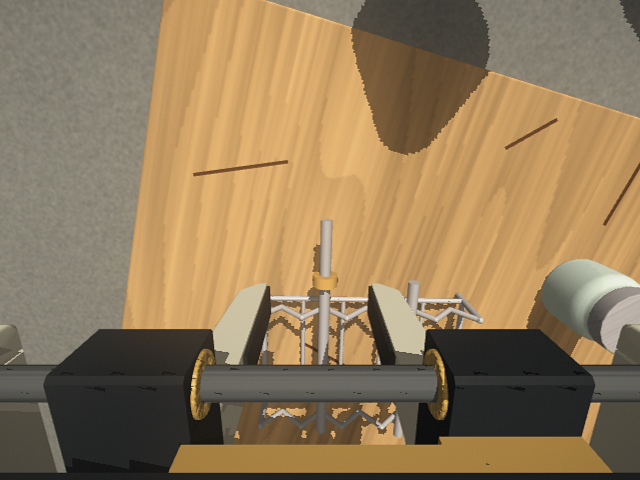

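```bash
python3 - <<'E'
from h import *
p=bot.read_camera('wrist');save(p,'w3.png')
a,c,b=[atz(p,u,.063) for u in ([326.5,220.5],[325,282],[321,432])]
print(a,c,b,np.linalg.norm(a-b),np.linalg.norm(a-c))
s=bot.sense();print(s['tool_pos'])
im=cv2.imread('pics/w3.png');cv2.imwrite('pics/c3.png',cv2.resize(im[200:440,240:410],None,fx=2.5,fy=2.5,interpolation=cv2.INTER_CUBIC))
E
```

```text
[0.45148135 0.29766053 0.063     ] [0.46514278 0.24254657 0.063     ] [0.50530063 0.07906598 0.063     ] 0.2251224035355643 0.0567819002017976
[0.44587279 0.28542755 0.19162473]
```

View pics/c3.png

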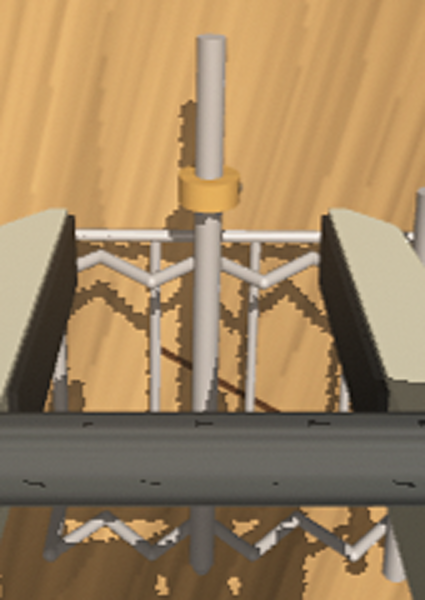

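```bash
python3 - <<'E'
from h import *
p=bot.read_camera('wrist')
a,c,b=[atz(p,u,.063) for u in ([324.4,215.5],[324.2,276],[320.8,428.5])]
print(a,c,b,np.linalg.norm(a-b),np.linalg.norm(a-c))
d=(b-a)/np.linalg.norm(b-a);print('yaw',np.degrees(np.arctan2(d[0],-d[1])))
m=(a+b)/2; g=m-d*.0875; print('grip',g)   # tail 35mm from collar: 200mm from tip
G=g.copy();G[2]=.063-.0188
s=bot.sense();print(s['tool_pos'],s['tool_rot'])
plan([G],toolrot(d),step=.05)
E
```

```text
[0.44878975 0.30122449 0.063     ] [0.46308269 0.24776443 0.063     ] [0.50400102 0.08312045 0.063     ] 0.2249836771545471 0.05533774370090072
yaw 14.205545743464418
grip [0.45492278 0.27699686 0.063     ]
[0.44591246 0.28537275 0.19164871] [ 1.0217331   1.31415614 -1.00812932]
t 4.725 n 3 turn each [ 0.0039  0.     -0.0035]
[4.92, 0.17, 0.35]
[4.92, 0.19, 0.35]
[4.92, 0.2, 0.35]
```

Emit:
drive_tool:
  series:
    - {"delta_pos": [4.9, 0.2, 0.35], "turn": [0.004, 0, -0.0035], "jaw": 4}
    - {"delta_pos": [4.9, 0.2, 0.35], "turn": [0.004, 0, -0.0035], "jaw": 4}
    - {"delta_pos": [4.0, 0.2, 0.35], "turn": [0.004, 0, -0.0035], "jaw": 4}
    - {"delta_pos": [0, 0, 0], "turn": [0, 0, 0], "jaw": 4}

```text
time_s: 5.22
tool_pos: [0.4601, 0.2735, 0.0537]
tool_rot: [1.036, 1.31, -1.027]
contact_force: [-0.3, 0.2, 1.1]
width: 0.0401
```

```bash
python3 - <<'E'
from h import *
p=bot.read_camera('wrist');save(p,'w4.png')
im=cv2.imread('pics/w4.png');cv2.imwrite('pics/c4.png',cv2.resize(im[150:450,220:440],None,fx=2,fy=2,interpolation=cv2.INTER_CUBIC))
s=bot.sense();print(s['tool_pos'],s['contact_force'])
d=np.array([.24540,-.96942,0])
print([proj(p,np.array([.45492,.277,.063])+d*k) for k in (-.025,0,.02,.025,.03)])
plan([(.4549,.2770,.0442)],toolrot(d))
E
```

```text
[0.46159191 0.27447398 0.05611052] [ 0.01334484 -0.04338321  1.21715103]
[array([308.03875339, 248.21616504]), array([308.9576952, 297.2216688]), array([309.63922966, 333.56666827]), array([309.80276485, 342.28770411]), array([309.96369175, 350.86964429])]
t 5.275 n 1 turn each [-0.0089 -0.0017 -0.0098]
[1.19, -0.6, -0.4]
```

View pics/c4.png

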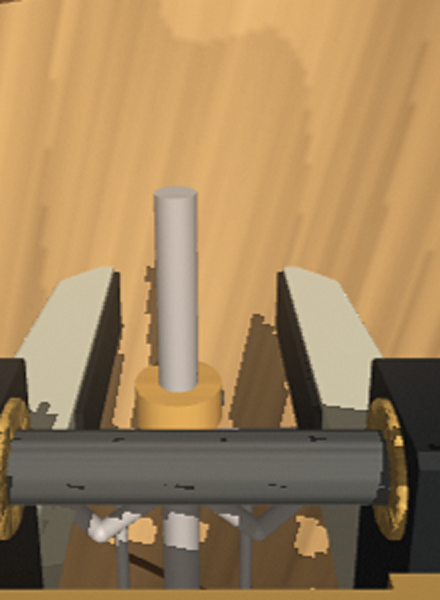

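Emit:
drive_tool:
  series:
    - {"delta_pos": [1.2, -0.6, -0.4], "turn": [-0.009, 0, -0.01], "jaw": 4}
    - {"delta_pos": [0, 0, 0], "turn": [0, 0, 0], "jaw": 4}

```text
time_s: 5.52
tool_pos: [0.4572, 0.278, 0.0475]
tool_rot: [1.03, 1.316, -1.02]
contact_force: [-0.3, -1.1, 0.5]
width: 0.0399
```

```bash
python3 - <<'E'
from h import *
s=bot.sense();print(s['tool_pos'],s['contact_force'],s['dq'])
plan([(.4549,.2770,.0442)],toolrot(np.array([.24540,-.96942,0])))
E
```

```text
[0.45715258 0.2780139  0.04746794] [-0.32418806 -1.12653807  0.45111395] [-0.00656405 -0.03083012 -0.04087288 -0.00101097  0.00253325  0.00151236]
t 5.525 n 1 turn each [-0.0003 -0.0031 -0.0048]
[0.33, -0.24, 0.04]
```

Emit:
drive_tool:
  series:
    - {"delta_pos": [0.4, -0.25, 0.05], "turn": [0, -0.003, -0.005], "jaw": 4}
    - {"delta_pos": [0.05, -0.05, 0], "turn": [0, 0, 0], "jaw": 2.5}
    - {"delta_pos": [0, 0, 0], "turn": [0, 0, 0], "jaw": 0.5}
    - {"delta_pos": [0, 0, 0], "turn": [0, 0, 0], "jaw": 0.5}
    - {"delta_pos": [0, 0, 0], "turn": [0, 0, 0], "jaw": 0.5}
    - {"delta_pos": [0, 0, 0], "turn": [0, 0, 0], "jaw": 0.5}

```text
time_s: 6.28
tool_pos: [0.4555, 0.2779, 0.0454]
tool_rot: [1.026, 1.315, -1.022]
contact_force: [-1.3, -0.3, 1.5]
width: 0.0091
```

```bash
python3 - <<'E'
from h import *
s=bot.sense();print(s['tool_pos'],s['contact_force'],s['wrist_torque'],s['width'])
p=bot.read_camera('wrist');save(p,'w5.png')
im=cv2.imread('pics/w5.png');cv2.imwrite('pics/c5.png',cv2.resize(im[150:450,220:440],None,fx=2,fy=2,interpolation=cv2.INTER_CUBIC))
E
```

```text
[0.45545444 0.27789147 0.04542548] [-1.28970856 -0.33490665  1.50143565] [-0.16399313  0.06973109 -0.03285959] 0.009130189641325748
```

View pics/c5.png

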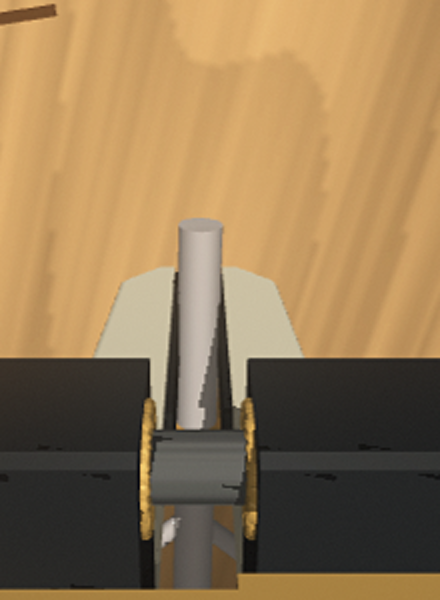

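Emit:
drive_tool:
  series:
    - {"delta_pos": [-1.0, 0, 0], "turn": [0, 0, 0], "jaw": 0.5}
    - {"delta_pos": [-3.0, 0, 0], "turn": [0, 0, 0], "jaw": 0.5}
    - {"delta_pos": [-4.5, 0, 0], "turn": [0, 0, 0], "jaw": 0.5}
    - {"delta_pos": [-4.5, 0, 0], "turn": [0, 0, 0], "jaw": 0.5}
    - {"delta_pos": [-1.5, 0, 0], "turn": [0, 0, 0], "jaw": 0.5}
    - {"delta_pos": [0, 0, 0], "turn": [0, 0, 0], "jaw": 0.5}

```text
time_s: 7.08
tool_pos: [0.4544, 0.2773, 0.1948]
tool_rot: [1.026, 1.316, -1.023]
contact_force: [-0.2, -0.0, -2.5]
width: 0.0092
```

```bash
python3 - <<'E'
from h import *
for n in('wrist','scene','top'):
    p=bot.read_camera(n);save(p,n+'6.png')
s=bot.sense();print(s['tool_pos'],s['contact_force'],s['wrist_torque'],s['width'],s['time_s'])
im=cv2.imread('pics/scene6.png');cv2.imwrite('pics/c6.png',cv2.resize(im[170:310,250:480],None,fx=3.4,fy=3.4,interpolation=cv2.INTER_CUBIC))
E
```

```text
[0.45304537 0.27662673 0.19213137] [-0.70570886 -0.02553606 -1.36527815] [ 0.07821532 -0.08066641  0.01484425] 0.009307818105576791 7.225
```

View pics/c6.png

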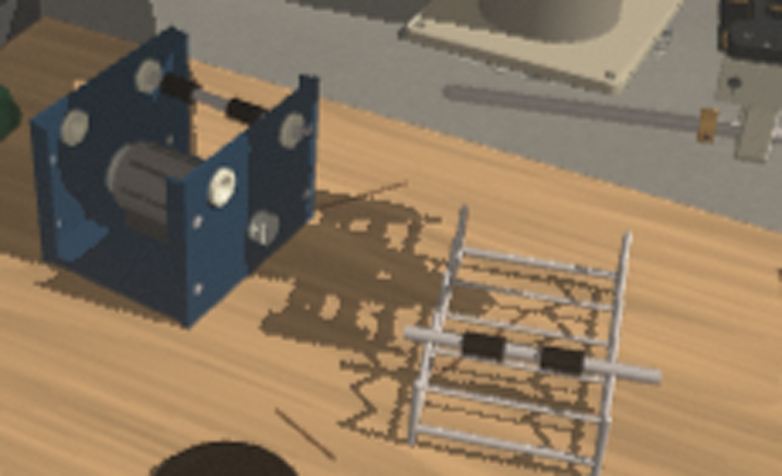

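View pics/wrist6.png

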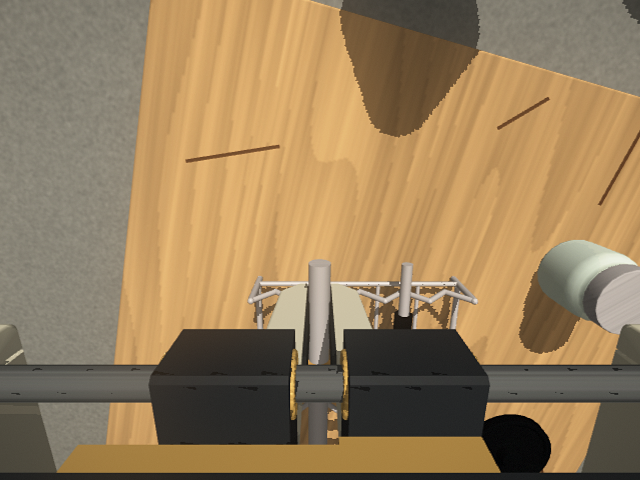

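View pics/top6.png

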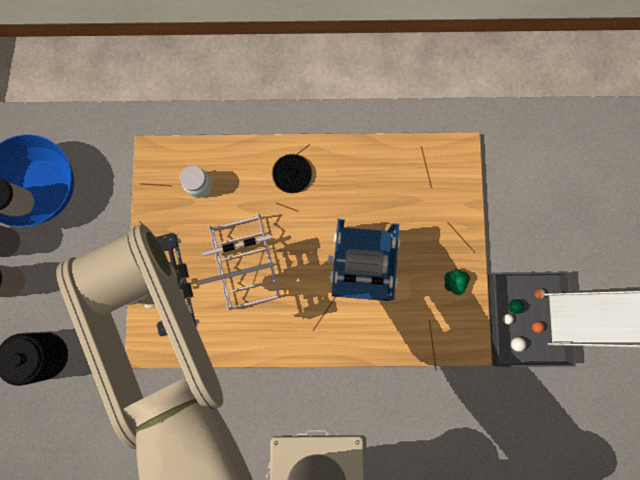

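```bash
python3 - <<'E'
from h import *
np.set_printoptions(precision=4,suppress=True)
s=bot.sense();p=bot.read_camera('wrist');sc=bot.read_camera('scene');t=bot.read_camera('top')
Rt=R.from_rotvec(s['tool_rot']).as_matrix()
rel=Rt.T@(np.array(p['xyz'])-s['tool_pos']);Rr=Rt.T@att(p['attitude']);print(rel,R.from_matrix(Rr).as_rotvec())
import pickle
K=lambda q:{k:q[k] for k in('fx','fy','cx','cy','xyz','attitude')}
R1=R.from_rotvec([1.389,1.079,-1.387]).as_matrix()
w1=K(p);w1['xyz']=np.array([.52001,-.03885,.25026])+R1@rel;w1['attitude']=R1@Rr
pickle.dump(dict(w1=w1,sc=K(sc),t=K(t),rel=rel,Rr=Rr),open('cams.pkl','wb'))
print(Rt)
ax=s['tool_pos']+[0,0,.0176]
for k,nm in ((.2,'tip'),(.03,'collar c')):
    for dr in (0,.05): 
        X=ax+(Rt[:,2]-[0,0,dr])*k;print(nm,dr,'scene',proj(sc,X),'top',proj(t,X))
im=cv2.imread('pics/w1.png');cv2.imwrite('pics/d1.png',cv2.resize(im[195:290,210:440],None,fx=3.4,fy=3.4,interpolation=cv2.INTER_CUBIC))
im=cv2.imread('pics/scene0.png');cv2.imwrite('pics/d2.png',cv2.resize(im[175:270,255:350],None,fx=6,fy=6,interpolation=cv2.INTER_CUBIC))
im=cv2.imread('pics/top0.png');cv2.imwrite('pics/d3.png',cv2.resize(im[212:307,322:408],None,fx=6,fy=6,interpolation=cv2.INTER_CUBIC))
im=cv2.imread('pics/top6.png');cv2.imwrite('pics/d4.png',cv2.resize(im[225:325,160:290],None,fx=5,fy=5,interpolation=cv2.INTER_CUBIC))
E
```

```text
[-0.1665  0.0005 -0.08  ] [0.9895 0.9908 1.3347]
[[-0.0023  0.9694  0.2457]
 [-0.0009  0.2457 -0.9694]
 [-1.     -0.0025  0.0003]]
tip 0 scene [378.8628 195.0036] top [273.049  261.5147]
tip 0.05 scene [378.4861 198.7895] top [273.5039 261.9642]
collar c 0 scene [456.5205 206.0007] top [194.5376 282.0331]
collar c 0.05 scene [456.3886 206.5825] top [194.7061 282.0753]
```

View pics/d1.png

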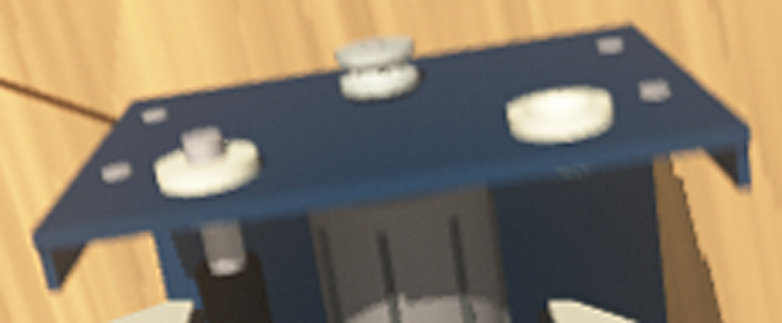

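View pics/d2.png

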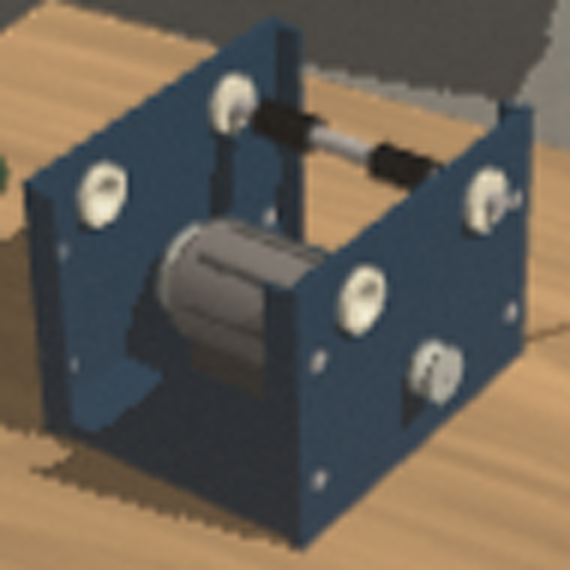

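View pics/d3.png

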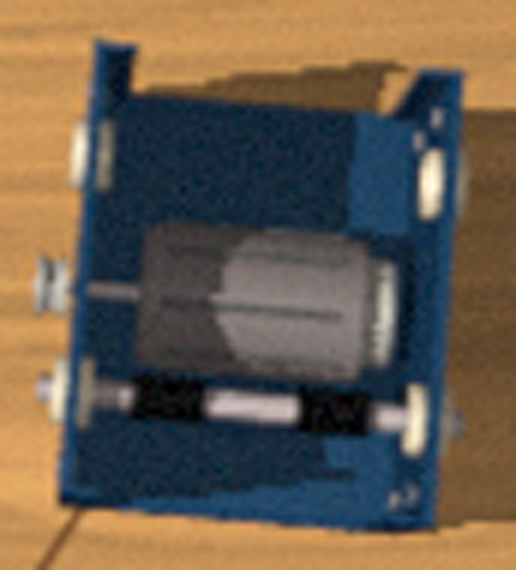

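View pics/d4.png

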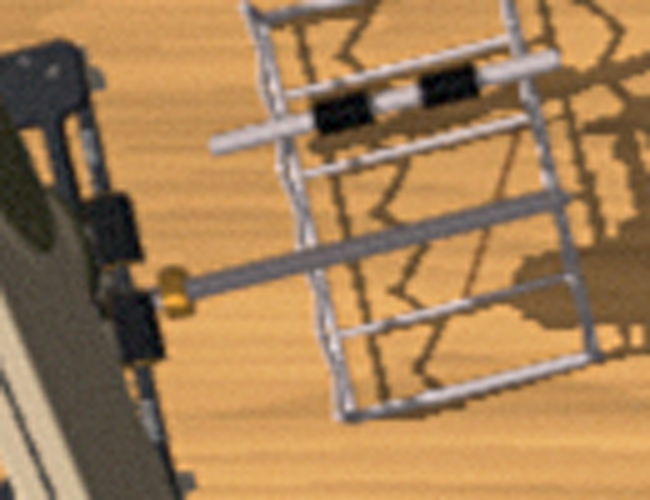

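```bash
cat > fit.py <<'E'
from h import *
import pickle
from scipy.optimize import least_squares
C=pickle.load(open('cams.pkl','rb'))
O=[('sc',6,255,175,[((85,69.5,130),(300,290)),((85,69.5,0),(302,548)),((-85,69.5,130),(531,106)),((-85,69.5,0),(524,350)),((85,-69.5,130),(28,185)),((85,-69.5,0),(46,430)),((45,74,105),(365,300)),((45,-60,105),(105,195)),((-45,74,105),(490,202)),((-45,-60,105),(236,104))]),
('t',6,322,212,[((85,69.5,130),(97,42)),((-85,69.5,130),(60,503)),((85,-69.5,130),(463,72)),((-85,-69.5,130),(437,528)),((45,74,105),(73,155)),((45,-60,105),(432,185))]),
('w1',3.4,210,195,[((85,69.5,130),(748,133)),((-85,69.5,130),(37,238)),((85,69.5,0),(632,25)),((-85,69.5,0),(133,103)),((45,74,105),(560,108))])]
def T(x,X): 
    c,s=np.cos(x[2]),np.sin(x[2]);X=np.array(X)/1000
    return np.array([x[0]+c*X[0]-s*X[1],x[1]+s*X[0]+c*X[1],.018+X[2]])
def res(x,full=False):
    r=[];i=3
    for cam,sc,ox,oy,L in O:
        for X,u in L:
            e=proj(C[cam],T(x,X))+x[i:i+2]-np.array([ox+u[0]/sc,oy+u[1]/sc]);r.append(e)
            if full:print(cam,X,np.round(e,2))
        i+=2
    r=np.concatenate(r)
    return r if full else np.concatenate([r,np.array(x[3:])*.3])
if __name__=='__main__':
    np.set_printoptions(precision=4,suppress=True)
    f=least_squares(res,[.51,-.12,-.08]+[0]*6,loss='soft_l1');print(f.x);res(f.x,True)
    print(np.degrees(f.x[2]),T(f.x,(45,74,105)),T(f.x,(45,-60,105)))
E
python3 fit.py
```

```text
[ 0.5162 -0.1176 -0.09    1.8469  0.5628  0.2398  2.0816  0.5891 -1.5777]
sc (85, 69.5, 130) [-0.53  0.32]
sc (85, 69.5, 0) [0.11 0.41]
sc (-85, 69.5, 130) [ 0.49 -0.29]
sc (-85, 69.5, 0) [-0.03  0.19]
sc (85, -69.5, 130) [-1.06 -0.85]
sc (85, -69.5, 0) [-0.03  0.31]
sc (45, 74, 105) [0.28 0.  ]
sc (45, -60, 105) [0.23 0.02]
sc (-45, 74, 105) [ 0.   -0.49]
sc (-45, -60, 105) [0.06 0.11]
t (85, 69.5, 130) [-0.22  0.12]
t (-85, 69.5, 130) [-0.08 -0.89]
t (85, -69.5, 130) [0.62 0.03]
t (-85, -69.5, 130) [0.17 0.12]
t (45, 74, 105) [0.25 0.27]
t (45, -60, 105) [-0.88 -0.03]
w1 (85, 69.5, 130) [ 0.51 -0.8 ]
w1 (-85, 69.5, 130) [-0.98  0.17]
w1 (85, 69.5, 0) [-0.06  0.1 ]
w1 (-85, 69.5, 0) [ 0.45 -0.11]
w1 (45, 74, 105) [-0.16  0.73]
-5.1558028909885465 [ 0.5677 -0.0479  0.123 ] [ 0.5556 -0.1814  0.123 ]
```

```bash
python3 - <<'E'
from h import *
y=np.array([.0899,.99595,0]);m=np.array([.5677,-.0479,.123])
g=m+y*.235
plan([g+[0,0,.06]],toolrot(-y),step=.045)
E
```

```text
t 7.375 n 4 turn each [0.0846 0.0002 0.0007]
[0.22, 2.74, 3.03]
[0.22, 2.98, 2.78]
[0.23, 3.21, 2.52]
[0.23, 3.41, 2.24]
```

Emit:
drive_tool:
  series:
    - {"delta_pos": [0.2, 2.7, 3.0], "turn": [0.085, 0, 0], "jaw": 0.5}
    - {"delta_pos": [0.2, 3.0, 2.8], "turn": [0.085, 0, 0], "jaw": 0.5}
    - {"delta_pos": [0.2, 3.2, 2.5], "turn": [0.085, 0, 0], "jaw": 0.5}
    - {"delta_pos": [0.2, 3.4, 2.2], "turn": [0.085, 0, 0], "jaw": 0.5}
    - {"delta_pos": [0, 0, 0], "turn": [0, 0, 0], "jaw": 0.5}

```text
time_s: 8.0
tool_pos: [0.5891, 0.1836, 0.177]
tool_rot: [1.275, 1.165, -1.293]
contact_force: [-1.1, 0.2, -1.8]
width: 0.009
```

```bash
python3 - <<'E'
from h import *
y=np.array([.0899,.99595,0]);m=np.array([.5677,-.0479,.123])
g=m+y*.235-[0,0,.0176]
plan([g],toolrot(-y),step=.045)
E
```

```text
t 8.0 n 2 turn each [-0.0052  0.002   0.0053]
[3.58, 0.01, -0.14]
[3.58, -0.01, -0.13]
```

Emit:
drive_tool:
  series:
    - {"delta_pos": [3.6, 0, -0.1], "turn": [-0.005, 0.002, 0.005], "jaw": 0.5}
    - {"delta_pos": [3.2, 0, -0.1], "turn": [-0.005, 0.002, 0.005], "jaw": 0.5}
    - {"delta_pos": [0, 0, 0], "turn": [0, 0, 0], "jaw": 0.5}

```text
time_s: 8.38
tool_pos: [0.5864, 0.1863, 0.1053]
tool_rot: [1.272, 1.17, -1.277]
contact_force: [0.9, 0.6, -0.1]
width: 0.0089
```

```bash
python3 - <<'E'
from h import *
y=np.array([.0899,.99595,0]);m=np.array([.5677,-.0479,.123])
g=m+y*.235-[0,0,.0176]
for n in('wrist','scene','top'):
    p=bot.read_camera(n);save(p,n+'7.png')
    if n!='wrist': print(n,[ (np.round(q['point'],1),q['confidence']) for t in('shaft_tip','bushing_near') for q in bot.tip_of(p,t)])
plan([g],toolrot(-y),step=.045)
s=bot.sense();print(s['tool_pos'],R.from_rotvec(s['tool_rot']).as_matrix(),s['width'])
im=cv2.imread('pics/scene7.png');cv2.imwrite('pics/e1.png',cv2.resize(im[170:270,290:425],None,fx=5.5,fy=5.5,interpolation=cv2.INTER_CUBIC))
im=cv2.imread('pics/top7.png');cv2.imwrite('pics/e2.png',cv2.resize(im[200:290,220:350],None,fx=5.5,fy=5.5,interpolation=cv2.INTER_CUBIC))
E
```

```text
scene [(array([328.3, 230.6]), 0.57), (array([405.2, 259.4]), 0.67), (array([315. , 222.5]), 0.66)]
top [(array([320. , 240.1]), 0.6), (array([335.3, 239.6]), 0.92)]
t 8.725 n 1 turn each [ 0.0011 -0.0024 -0.0048]
[0.54, -0.18, 0.06]
[0.59066124 0.18661808 0.11079482] [[ 0.00499876  0.99603579 -0.08881282]
 [ 0.00200963 -0.08882376 -0.99604533]
 [-0.99998549  0.00480051 -0.00244567]] 0.009235012677464231
```

View pics/e1.png

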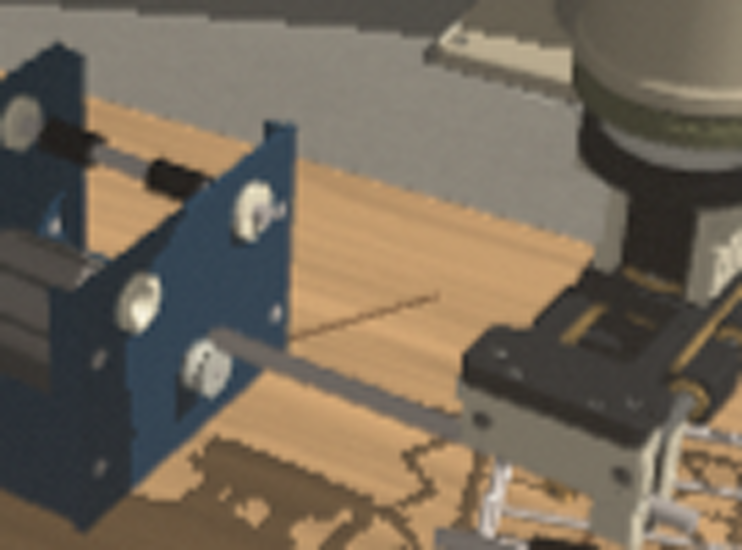

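View pics/e2.png

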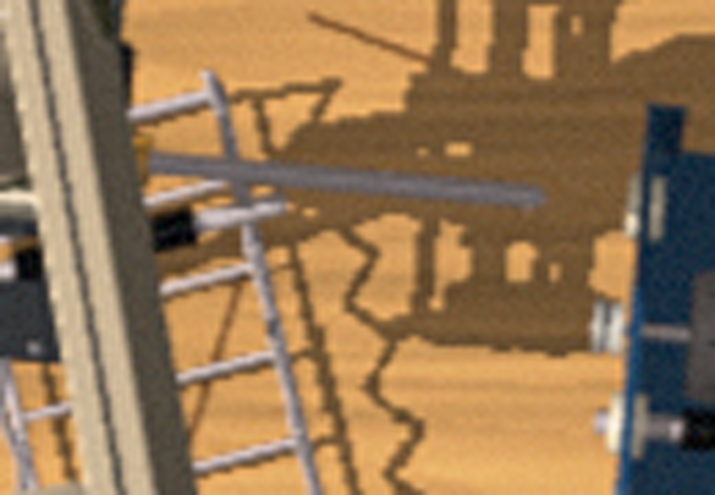

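View pics/wrist7.png

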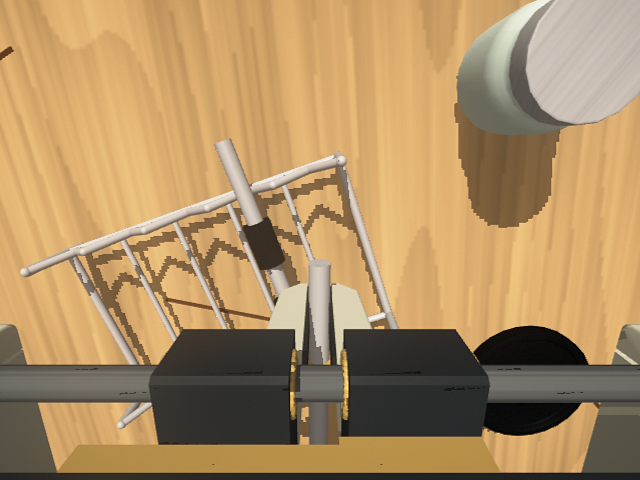

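```bash
cat >> h.py <<'E'
OFF={'scene':np.array([1.85,.56]),'top':np.array([.24,2.08])}
Y=np.array([.0899,.99595,0]);M=np.array([.5677,-.0479,.123]);XT=np.array([.99595,-.0899,0])
def tipfind(sc,t,us,ut):
    X,e=tri([(sc,np.array(us)-OFF['scene']),(t,np.array(ut)-OFF['top'])])
    r=X-M;print('tip',np.round(X,4),'err px',np.round(e,2),'rel mouth mm: lat(xt) %.1f along %.1f z %.1f'%(1e3*r@XT,1e3*r@Y,1e3*r[2]));return X
E
python3 - <<'E'
from h import *
sc=bot.read_camera('scene');t=bot.read_camera('top')
s=bot.sense();X=tipfind(sc,t,[328.7,231.3],[318.5,235.8])
Rt=R.from_rotvec(s['tool_rot']).as_matrix();print(s['tool_pos']);print('pred tip',s['tool_pos']+[0,0,.0176]+Rt[:,2]*.2)
save(sc,'scene8.png');save(t,'top8.png')
im=cv2.imread('pics/scene8.png');a=cv2.resize(im[205:255,290:360],None,fx=8,fy=8,interpolation=cv2.INTER_CUBIC)
im=cv2.imread('pics/top8.png');b=cv2.resize(im[215:265,290:360],None,fx=8,fy=8,interpolation=cv2.INTER_CUBIC)
cv2.imwrite('pics/e3.png',cv2.resize(np.vstack([a,b]),None,fx=.75,fy=.75))
E
```

```text
tip [ 0.5733 -0.0112  0.1213] err px [0.23 0.24] rel mouth mm: lat(xt) 2.3 along 37.1 z -1.7
[0.59038448 0.18645608 0.11021545]
pred tip [ 0.57259782 -0.01275095  0.12737773]
```

View pics/e3.png

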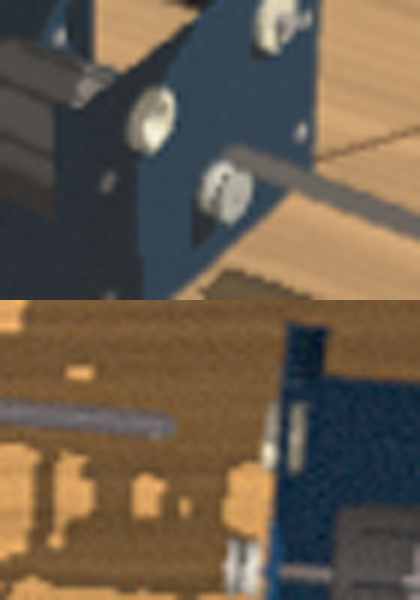

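Emit:
drive_tool:
  series:
    - {"delta_pos": [0.5, -0.2, 0.5], "turn": [0.001, -0.025, -0.005], "jaw": 0.5}
    - {"delta_pos": [0, 0, 0.2], "turn": [0, 0, 0], "jaw": 0.5}
    - {"delta_pos": [0, 0, 0], "turn": [0, 0, 0], "jaw": 0.5}

```text
time_s: 9.2
tool_pos: [0.5877, 0.1791, 0.1053]
tool_rot: [1.256, 1.148, -1.288]
contact_force: [0.1, -0.8, -1.2]
width: 0.0092
```

```bash
cat > look.py <<'E'
from h import *
import sys
n=sys.argv[1]
sc=bot.read_camera('scene');t=bot.read_camera('top')
s=bot.sense();Rt=R.from_rotvec(s['tool_rot']).as_matrix()
r=s['tool_pos']+[0,0,.0176]-M;print('t',s['time_s'],'grip rel mouth mm lat %.1f along %.1f z %.1f'%(1e3*r@XT,1e3*r@Y,1e3*r[2]),'toolz pitch %.4f yawerr %.4f roll %.4f'%(Rt[2,2],Rt[:,2]@XT,Rt[2,1]),'F',np.round(s['contact_force'],1),'M',np.round(s['wrist_torque'],2),'w',s['width'])
save(sc,'scene%s.png'%n);save(t,'top%s.png'%n)
a=cv2.resize(cv2.imread('pics/scene%s.png'%n)[190:260,250:350],None,fx=6,fy=6,interpolation=cv2.INTER_CUBIC)
b=cv2.resize(cv2.imread('pics/top%s.png'%n)[215:265,310:410],None,fx=6,fy=6,interpolation=cv2.INTER_CUBIC)
cv2.imwrite('pics/v%s.png'%n,cv2.resize(np.vstack([a,b]),None,fx=.8,fy=.8,interpolation=cv2.INTER_AREA))
E
python3 look.py 9
```

```text
t 9.3 grip rel mouth mm lat -0.5 along 228.0 z -0.2 toolz pitch 0.0246 yawerr -0.0003 roll -0.0011 F [-0.5 -0.4 -0.8] M [ 0.11 -0.1   0.05] w 0.0087811904829987
```

View pics/v9.png

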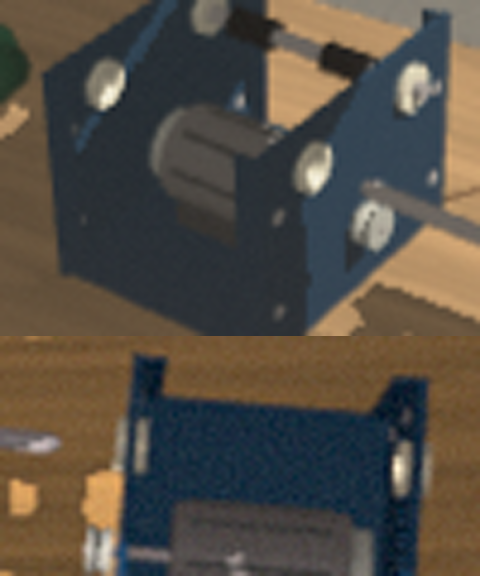

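```bash
python3 - <<'E'
from h import *
import pickle
C=pickle.load(open('cams.pkl','rb'))
tipfind(C['sc'],C['t'],[326.0,228.75],[322.1,237.3])
print(proj(C['sc'],M+Y*.028)+OFF['scene'],proj(C['t'],M+Y*.028)+OFF['top'])
E
```

```text
tip [ 0.5697 -0.0199  0.1233] err px [0.01 0.01] rel mouth mm: lat(xt) -0.5 along 28.1 z 0.3
[325.82774023 228.92696909] [322.15801516 237.10139421]
```

Emit:
drive_tool:
  series:
    - {"delta_pos": [0.02, 0.04, 1.2], "turn": [0, 0, 0], "jaw": 0.5}
    - {"delta_pos": [0.03, 0, 1.2], "turn": [0, 0, 0], "jaw": 0.5}
    - {"delta_pos": [0.03, 0, 1.2], "turn": [0, 0, 0], "jaw": 0.5}
    - {"delta_pos": [0, 0, 0], "turn": [0, 0, 0], "jaw": 0.5}

```text
time_s: 9.8
tool_pos: [0.5847, 0.1399, 0.1054]
tool_rot: [1.256, 1.148, -1.289]
contact_force: [0.4, 0.1, -0.9]
width: 0.0091
```

```bash
python3 look.py 10
```

```text
t 9.9 grip rel mouth mm lat 0.0 along 189.6 z 0.1 toolz pitch 0.0245 yawerr -0.0003 roll -0.0008 F [-0.7  0.9 -1.7] M [ 0.1  -0.08  0.03] w 0.008762452987334
```

View pics/v10.png

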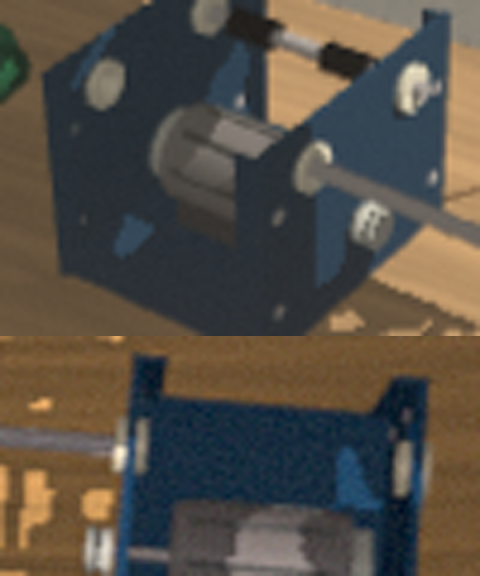

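Emit:
drive_tool:
  series:
    - {"delta_pos": [0.025, 0, 1.2], "turn": [0, 0, 0], "jaw": 0.5}
    - {"delta_pos": [0.03, 0, 1.2], "turn": [0, 0, 0], "jaw": 0.5}
    - {"delta_pos": [0.03, 0, 1.2], "turn": [0, 0, 0], "jaw": 0.5}
    - {"delta_pos": [0, 0, 0], "turn": [0, 0, 0], "jaw": 0.5}

```text
time_s: 10.4
tool_pos: [0.5812, 0.1028, 0.1054]
tool_rot: [1.256, 1.149, -1.288]
contact_force: [-0.1, -0.1, -1.4]
width: 0.0089
```

```bash
python3 look.py 11
```

```text
t 10.5 grip rel mouth mm lat -0.1 along 152.2 z 0.1 toolz pitch 0.0242 yawerr 0.0009 roll -0.0007 F [ 0.6  0.3 -1.5] M [ 0.06 -0.06 -0.  ] w 0.008779213998816286
```

View pics/v11.png

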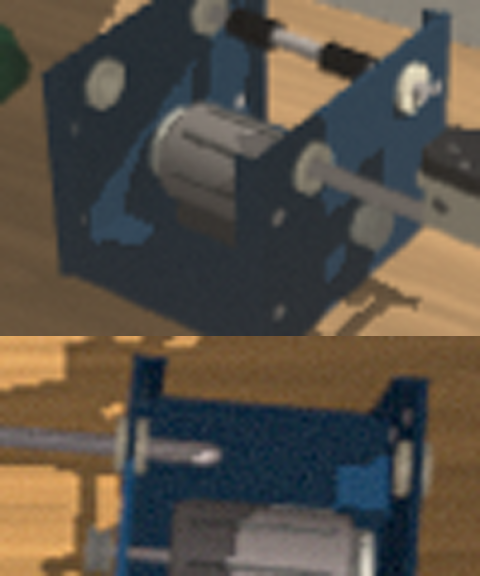

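Emit:
drive_tool:
  series:
    - {"delta_pos": [0.025, 0, 1.2], "turn": [0, 0, 0], "jaw": 0.5}
    - {"delta_pos": [0.03, 0, 1.2], "turn": [0, 0, 0], "jaw": 0.5}
    - {"delta_pos": [0.03, 0, 1.2], "turn": [0, 0, 0], "jaw": 0.5}
    - {"delta_pos": [0.03, 0, 1.2], "turn": [0, 0, 0], "jaw": 0.5}
    - {"delta_pos": [0.03, 0, 1.2], "turn": [0, 0, 0], "jaw": 0.5}
    - {"delta_pos": [0.03, 0, 1.2], "turn": [0, 0, 0], "jaw": 0.5}
    - {"delta_pos": [0, 0, 0], "turn": [0, 0, 0], "jaw": 0.5}

```text
time_s: 11.38
tool_pos: [0.5744, 0.0267, 0.1055]
tool_rot: [1.255, 1.149, -1.287]
contact_force: [0.0, -0.3, -1.7]
width: 0.0088
```

```bash
python3 look.py 12
```

```text
t 11.475 grip rel mouth mm lat -0.0 along 75.8 z 0.1 toolz pitch 0.0241 yawerr 0.0016 roll -0.0007 F [-0.4 -0.3 -1.1] M [ 0.12 -0.1   0.01] w 0.009087690163151033
```

View pics/v12.png

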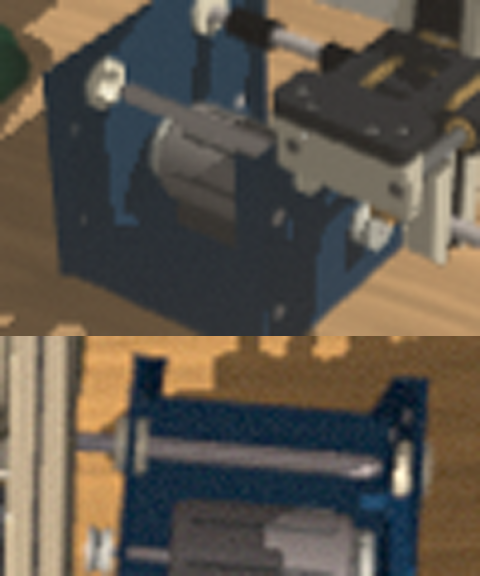

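Emit:
drive_tool:
  series:
    - {"delta_pos": [0.02, 0, 0.7], "turn": [0, 0, 0], "jaw": 0.5}
    - {"delta_pos": [0.02, 0, 0.7], "turn": [0, 0, 0], "jaw": 0.5}
    - {"delta_pos": [0.02, 0, 0.7], "turn": [0, 0, 0], "jaw": 0.5}
    - {"delta_pos": [0, 0, 0], "turn": [0, 0, 0], "jaw": 0.5}

```text
time_s: 11.98
tool_pos: [0.5726, 0.0061, 0.1054]
tool_rot: [1.254, 1.15, -1.286]
contact_force: [0.5, -0.8, -0.1]
width: 0.0091
```

```bash
python3 look.py 13
```

```text
t 12.075 grip rel mouth mm lat -0.0 along 54.7 z 0.0 toolz pitch 0.0238 yawerr 0.0032 roll -0.0007 F [ 0.1 -0.2 -1.2] M [ 0.04 -0.09 -0.04] w 0.008963699917923663
```

View pics/v13.png

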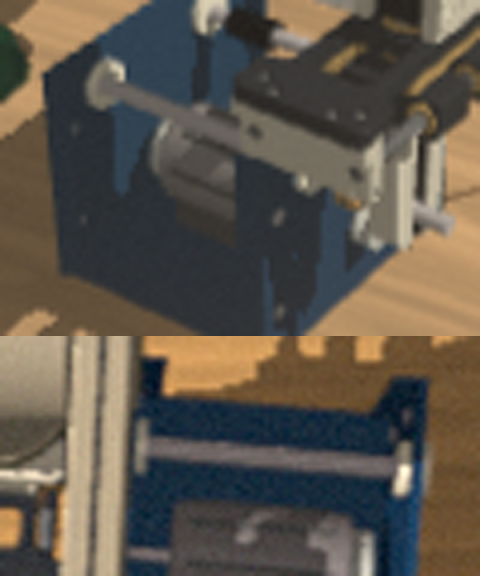

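Emit:
drive_tool:
  series:
    - {"delta_pos": [0.02, 0, 0.7], "turn": [0, 0, 0], "jaw": 0.5}
    - {"delta_pos": [0.02, 0, 0.6], "turn": [0, 0, 0], "jaw": 0.5}
    - {"delta_pos": [0.01, 0, 0.3], "turn": [0, 0, 0], "jaw": 0.5}
    - {"delta_pos": [0.01, 0, 0.2], "turn": [0, 0, 0], "jaw": 0.5}

```text
time_s: 12.58
tool_pos: [0.571, -0.0122, 0.1053]
tool_rot: [1.254, 1.151, -1.285]
contact_force: [0.2, 8.0, 1.0]
width: 0.0092
```

```bash
python3 look.py 14
```

```text
t 12.675 grip rel mouth mm lat 0.1 along 36.0 z -0.1 toolz pitch 0.0235 yawerr 0.0038 roll -0.0006 F [-0.5  0.4 -0.7] M [ 0.23 -0.12 -0.01] w 0.008823972169109453
```

Emit:
drive_tool:
  series:
    - {"delta_pos": [0.01, 0, 0.2], "turn": [0, 0, 0], "jaw": 0.5}

```text
time_s: 12.8
tool_pos: [0.571, -0.0123, 0.1054]
tool_rot: [1.256, 1.153, -1.283]
contact_force: [-0.4, 13.8, -0.5]
width: 0.009
```

Emit:
drive_tool:
  series:
    - {"delta_pos": [0, 0, 0.2], "turn": [0, 0, 0], "jaw": 0.5}

```text
time_s: 12.92
tool_pos: [0.571, -0.0122, 0.1055]
tool_rot: [1.258, 1.156, -1.28]
contact_force: [1.5, 9.2, -1.5]
width: 0.0091
```

```bash
python3 look.py 15; python3 - <<'E'
from h import *
p=bot.read_camera('wrist');save(p,'w15.png')
a=cv2.imread('pics/scene15.png')[180:290,240:380];cv2.imwrite('pics/f15.png',cv2.resize(a,None,fx=5.5,fy=5.5,interpolation=cv2.INTER_CUBIC))
E
```

```text
t 13.025 grip rel mouth mm lat 0.1 along 35.9 z 0.1 toolz pitch 0.0173 yawerr 0.0051 roll -0.0004 F [-0.3  9.5 -0.6] M [ 1.66 -0.22  0.  ] w 0.009130846695832471
```

View pics/f15.png

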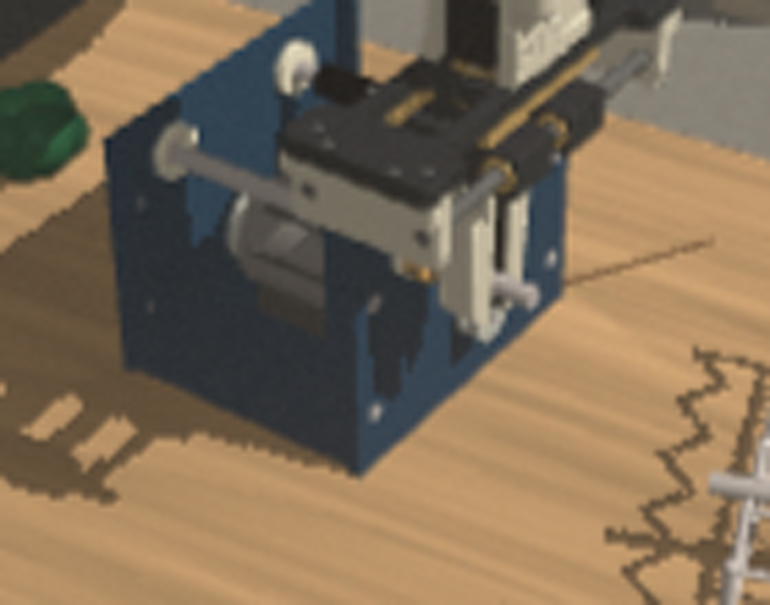

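View pics/v15.png

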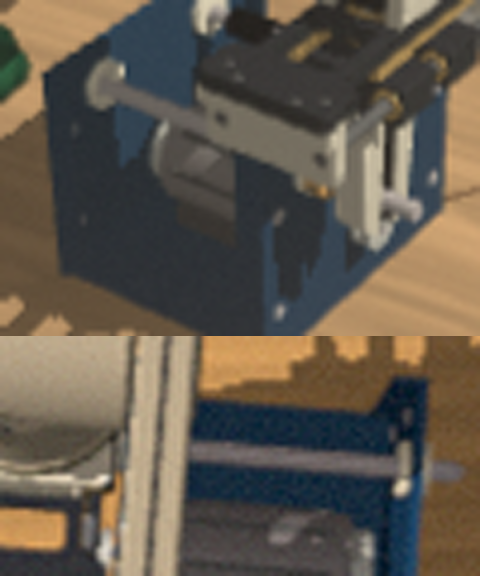

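View pics/w15.png

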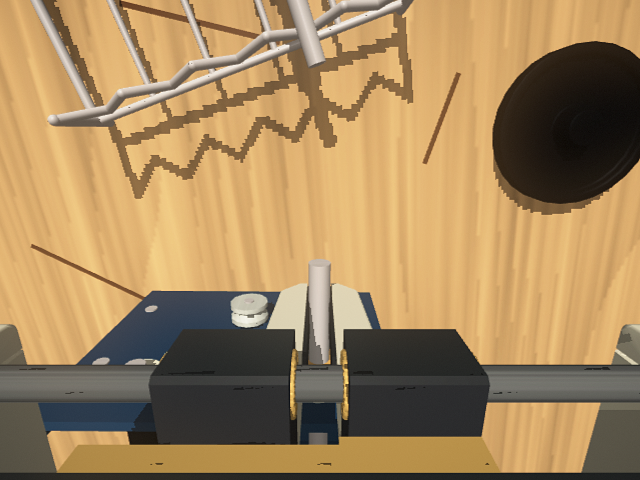

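```bash
python3 - <<'E'
from h import *
import pickle
C=pickle.load(open('cams.pkl','rb'))
for k in (.160,.165): print(k,proj(C['t'],M-Y*k)+OFF['top'])
t=bot.read_camera('top');save(t,'t16.png')
for n in ('top',): print([(q['point'],q['confidence']) for q in bot.tip_of(t,'shaft_tip')])
im=cv2.imread('pics/t16.png')[225:265,370:420];cv2.imwrite('pics/g16.png',cv2.resize(im,None,fx=12,fy=12,interpolation=cv2.INTER_CUBIC))
s=bot.sense();print(s['time_s'],s['contact_force'],s['width'],s['wrist_torque'])
E
```

```text
0.16 [404.52586058 243.70306112]
0.165 [406.72264133 243.87913001]
[([407.2, 242.3], 0.74)]
13.175 [0.60962064 9.20418547 0.22197491] 0.009064258309315076 [ 1.65727876 -0.19424318  0.00817367]
```

View pics/g16.png

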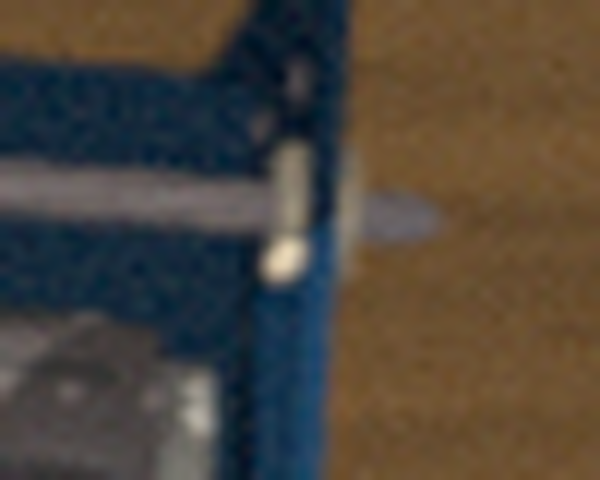

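```bash
python3 - <<'E'
from h import *
print(bot.close_job());s=bot.sense();print(s['time_s'],s['contact_force'],s['width'])
E
```

```text
the job is handed in; nothing more can be done
None
the job is handed in; nothing more can be done
```

The drive shaft is through both bushings with its collar against the near one. The gripper is still holding the tail. I handed the job in at about 13.2 s of the 45 s allowed.

- **Grasp and insertion:** I gripped the shaft by the middle of its tail. In the grip its tip had drooped about 5 mm, so I tilted the tool to level it. It went through both bushings with no noticeable force until the collar seated.
- **Seating:** In the top camera the tip's end is at column 406.7, exactly where it should be when fully home, and it stands out beyond the far bushing. Forward motion stopped with the grip point 35.9 mm from the near mouth; 35 mm was expected.
- **Holding:** The arm keeps a steady push of about 9 N on the seat. The jaws read 9.1 mm on the 10 mm shaft.
- **Other objects:** I touched none of the other things. The roller was still on the rack, and the lid and nodule showed no change in my last pictures. The jar was not in those last views; it looked undisturbed when I last saw it, before the insertion.

**Disagreements in the checks:**
- The cameras differed from each other by a few millimetres. I corrected for this by fitting the tumbler frame's position across all three views.
- The tip's row in the last top picture was about 1 pixel off the prediction, roughly 2 mm.
- The tool's tilt eased by about 0.006 rad under the final push.
- The collar itself is hidden by the gripper, so seating is inferred from the tip position, the stop and the force.

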